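# Free the punched strip from the disc cutter

### The job

The punched brass strip is still pinned in the disc cutter: draw the three punches and stand all of them upright on the plywood board to the side, then slide the strip out of the cutter and lay it flat on the middle of the steel bench block, ready for flattening. Then put each punch back fully home in its own hole, so that the cutter is complete again. Do not shift the flux tin, the bone cube or the mug.

Things in the scene. Friction and masses are not known exactly. Their poses are not given: they have to be found in the camera images.
- disc_cutter: fixed steel disc cutter, 116 (x) x 76 (y) x 51 mm high; origin under its centre. On its centre line 3 round holes with countersunk mouths: 29 mm at x=-35, 24 at x=0, 19 at x=+35 mm. They go through the guide plate (z 31-51 mm) and the strip channel (z 24-31, 52 mm wide, along x, open both ends) to a blind floor at z=16 mm. Its -x end is the front, towards the robot (within 15 degrees)
- punch_large: large punch: loose plain steel cylinder, 26 mm in diameter, 66 mm long, foot slightly bevelled, 120 g; origin at the centre of its foot, z up its axis. Starts home in its own hole (x=-35 mm in the cutter), foot at z=16 mm, through the strip, its top 31 mm above the guide plate; it draws straight up
- punch_medium: medium punch: loose plain steel cylinder, 21 mm in diameter, 66 mm long, foot slightly bevelled, 90 g; origin at the centre of its foot, z up its axis. Starts home in its own hole (x=0 mm in the cutter), foot at z=16 mm, through the strip, its top 31 mm above the guide plate; it draws straight up
- punch_small: small punch: loose plain steel cylinder, 16 mm in diameter, 66 mm long, foot slightly bevelled, 60 g; origin at the centre of its foot, z up its axis. Starts home in its own hole (x=35 mm in the cutter), foot at z=16 mm, through the strip, its top 31 mm above the guide plate; it draws straight up
- strip: loose perforated brass strip, 142 (x) x 46 (y) x 4 mm, 72 to 117 g; origin at the centre of its underside. Starts in the cutter's channel, parallel to it, centre at x=-21, underside at z=24 mm there, its -x end sticking out 34 mm at the front; the punches pass through its three holes and pin it. With all out it slides freely to the cutter's -x; 108 mm of travel frees its rear end
- bench_block: plain dark steel bench block, fixed, 59 mm (its x) x 90 mm (its y) x 30 mm high, flat top; origin under its centre
- ply_board: plywood board lying flat on the bench, fixed, 110 mm (its x) x 156 mm (its y) x 8 mm thick, empty at the start; origin under its centre. (A fixed desk lamp overhangs the left part of the bench, y above about 0.2 m: draw the arm in before swinging past it)
- flux_tin: round grey flux tin, 57 mm across, 30 mm high, origin under its centre; bystander, standing loose near the right edge of the bench
- dapping_cube: small pale bone cube with rounded edges, 24 x 26 x 22 mm, origin under its centre; bystander, lying loose at the back of the bench
- mug: cream mug with handle, 82 x 116 x 96 mm, origin under its centre; bystander, standing loose at the right of the bench
Mind the look-alikes: they are no part of the job. Leave any black look-alike of the punch_large alone.

How it is judged:
By the outcome, as a careful person would: the job done as asked, in the order asked, and still so for the second after the job is handed in, with the robot touching nothing.
It also fails if it takes over 144 s, if anything falls off the work surface, if the arm or the gripper's body presses on something with over 40 N, if the wrist force passes 120 N, or if a joint passes its speed limit or range.

### The arm

A 7-joint arm with a two-finger parallel gripper is mounted at the origin on a cart in front of the work surface, level with it; the furniture and walls round the work are solid. World frame = base frame: x ahead of the robot, y to its left, z up, the work surface at z = 0. Lengths are in m, angles in rad, forces in N, time in s.
With the tool pointing down it reaches from about 0.4 to 0.75 m from the base axis. Payload 19.5 kg.
Tool frame: the origin (TCP) lies between the finger pads; the fingertips stand 25 mm ahead of it and the grasp point (between the pads) lies 6 mm ahead of it; z points along the fingers, y is the line along which they close (so a half turn about z gives the same grasp; the last joint's range is limited). The gripper opens to 85 mm and grips with 20 to 120 N. Pads are 22 mm wide; open, the fingers measure 114 mm over their backs; the gripper's body (76 mm by 85 mm) begins 54 mm behind the grasp point. The pads swing forward as they close: fully open they stand 13 mm farther back than shut.
Start: joints at [-1.332, 0.707, -0.028, 1.485, 0.022, 0.951, -0.075], TCP at [0.159, 0.552, 0.256] pointing down, gripper open.
Joint ranges: [-2.71, 2.71], [-0.32, 2.16], [-1.57, 1.52], [0, 2.45], [-1.46, 4.6], [0, 2.02], [-2.83, 2.83]. Speed limits (rad/s): [1.89, 1.89, 2.57, 2.57, 3.01, 3.01, 3.01].

### API

Orientations are given as a unit quaternion [w, x, y, z].
In Python, from workcell import * gives the robot as it stands. Calls block until the motion is done:
- movep(position, orientation): joint-space move of the TCP to a pose.
- move_straight(position, rot=None, rate=0.15, max_force=None): straight line of the TCP; rot=None keeps the orientation; rate is the mean speed in m/s. With max_force (N) it stops when the force on the tool has changed by that much, and returns True; else False.
- move_j(angles): joint-space move.
- ungrasp() and close(): open the fingers fully, or close them until they stop; the grip force is fixed at half the most.
- wait(seconds).
- inverse_kinematics(position, orientation): joint angles nearest the present ones, or None.
- state(): the state.
- grab_frame(name): name is "scene" or "top"; returns the picture (420x560x3 uint8, red, green, blue); there is no depth.
- camera_info(name): a dict with "mtx" (3x3 intrinsics, pixels), "k1" (the pictures are not rectified: a ray, as slopes to the right and down, at radius r is drawn at 1 + k1 r^2 times it, then the intrinsics apply), "rvec" (rotation vector, rad) and "tvec" (3), from world to camera coordinates, as OpenCV has them. Camera axes: x right, y down, z forward; pixel columns grow to the right and rows downward; lengths in m; the calibration is good to about 2 mm. A picture is of the moment at which its call begins. camera_info takes no time and is no camera call.
A pose or a line that the arm cannot do raises MotionError and nothing moves.
- hand_in(): hands the job in; it is judged then, once.
The state is a dict: "t": time; "joints": joint angles; "joint_velocities": joint speeds; "tau": joint torques, N m; "ee_pos": TCP position; "eef_rot": TCP orientation; "wrist_force": force on the tool from outside, world axes, zero at the start; "ft_torque": the same for the moment, N m; "width": opening from 0.0 (shut) to 1.0 (fully open); "grasp_force": force on a finger pad.
Only numpy, scipy, OpenCV 4.12 (cv2) and the standard library are available. Lean on these libraries where they do the work, as an engineer would, in place of code of your own. Each camera call takes 0.05 s, during which the arm holds its last target. There are 200 camera calls.

## Working session

There is one attempt and no reset: what is moved stays moved. The work goes in short steps, each a Python script; the robot and the scene stay as the last script left them, time stands still between calls to the robot, and variables do not carry over. Pictures are saved under pics/ and viewed, at most 14 in all, crops included, and the job is handed in when it is done.

```bash
ls; mkdir -p pics
python3 - <<'E'
from workcell import *
import cv2
for n in("scene","top"):
    cv2.imwrite(f"pics/{n}0.png",grab_frame(n)[:,:,::-1]); print(n,camera_info(n))
s=state();print(s["t"],s["ee_pos"],s["eef_rot"],s["wrist_force"],s["width"])
E
```

```text
pics
scene {'mtx': array([[422.60865688,   0.        , 279.37239361],
       [  0.        , 422.60865688, 209.15077437],
       [  0.        ,   0.        ,   1.        ]]), 'k1': -0.02805611552375956, 'rvec': array([ 0.34667611, -2.63082385,  1.39069061]), 'tvec': array([0.51108852, 0.23868621, 0.59993104])}
top {'mtx': array([[386.4748467 ,   0.        , 279.71285459],
       [  0.        , 386.4748467 , 214.09295858],
       [  0.        ,   0.        ,   1.        ]]), 'k1': -0.07255306293449786, 'rvec': array([ 2.13969092, -2.18166855,  0.13396328]), 'tvec': array([-0.17064157,  0.62197174,  0.94362316])}
0.1 [0.15929495 0.55228357 0.25591016] [-4.85088881e-05  1.39929414e-01  9.90161372e-01 -4.63335178e-04] [0.27256081 0.25272144 0.02797471] 0.9961691462435625
```

View pics/scene0.png

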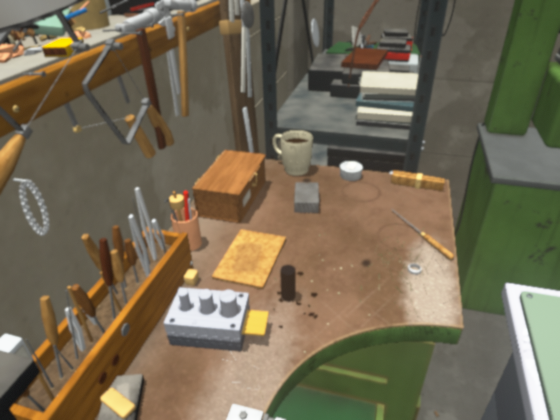

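View pics/top0.png

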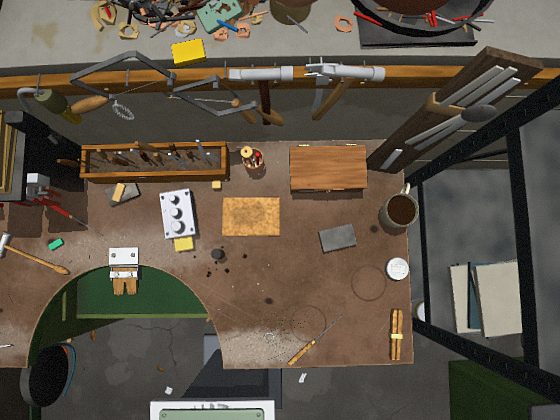

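The scene view shows the cutter at about (207,317), with the strip end at (257,322), the ply board at (250,257), the block at (307,197) and the mug at (296,152). The tin is at (350,170). The top view shows the cutter at (176,214), the strip end at (183,244), the ply at (251,216), the block at (337,239), the mug at (398,210) and the tin at (397,268).

Candidates for the large punch are:
- the steel cylinder nearest the front in the cutter, scene (229,300) / top about (178,227)
- the loose black cylinder, scene (288,283) / top (218,254), which is the look-alike to leave alone

My choice is the three steel ones in the cutter. I'll check that in a crop.

```bash
cat > h.py <<'E'
import numpy as np, cv2
from workcell import *
def cam(n):
    c=camera_info(n); return c,cv2.Rodrigues(c["rvec"])[0],np.asarray(c["tvec"])
def dist(c): return np.array([c["k1"],0,0,0,0.])
def proj(n,P):
    c,R,t=cam(n); return cv2.projectPoints(np.asarray(P,float).reshape(-1,1,3),c["rvec"],c["tvec"],c["mtx"],dist(c))[0][:,0]
def ray(n,uv):
    c,R,t=cam(n); q=cv2.undistortPoints(np.asarray(uv,float).reshape(-1,1,2),c["mtx"],dist(c))[:,0]
    d=np.c_[q,np.ones(len(q))]@R; return -R.T@t, d/np.linalg.norm(d,axis=1)[:,None]
def onplane(n,uv,z):
    o,d=ray(n,uv); return o+d*((z-o[2])/d[:,2])[:,None]
def tri(uv1,uv2):
    (a,d),(b,e)=ray("scene",[uv1]),ray("top",[uv2]); d,e=d[0],e[0]
    s=np.linalg.lstsq(np.c_[d,-e],b-a,rcond=None)[0]; p,q=a+s[0]*d,b+s[1]*e
    return (p+q)/2,np.linalg.norm(p-q)
E
python3 - <<'E'
from h import *
for n in("scene","top"):
    c,R,t=cam(n);print(n,-R.T@t)
    print(proj(n,[[0,0,0],[.5,0,0],[.5,.3,0],[.8,0,0],[.159,.552,.256]]).round())
S=cv2.imread("pics/scene0.png");T=cv2.imread("pics/top0.png")
a=cv2.resize(S[280:355,160:280],None,fx=5,fy=5,interpolation=3)
b=cv2.resize(T[180:260,150:250],None,fx=6,fy=6,interpolation=3)
cv2.imwrite("pics/cs.png",a);cv2.imwrite("pics/ct.png",b)
E
```

```text
scene [0.38363502 0.48418319 0.54450955]
[[ 630.  373.]
 [ 297.  310.]
 [ 235.  500.]
 [ 141.  279.]
 [ -98. -356.]]
top [ 0.50058606 -0.17829644  1.01193678]
[[212. 460.]
 [210. 262.]
 [ 98. 264.]
 [211. 150.]
 [-75. 432.]]
```

View pics/cs.png

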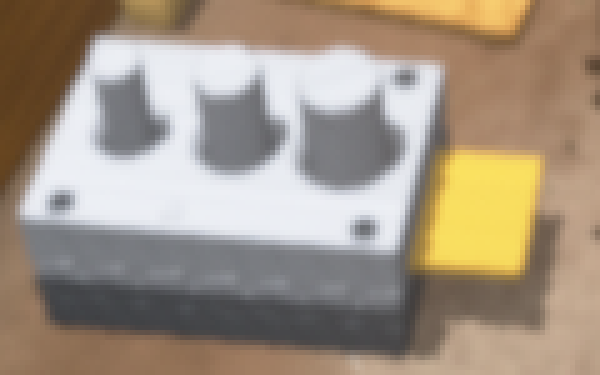

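View pics/ct.png

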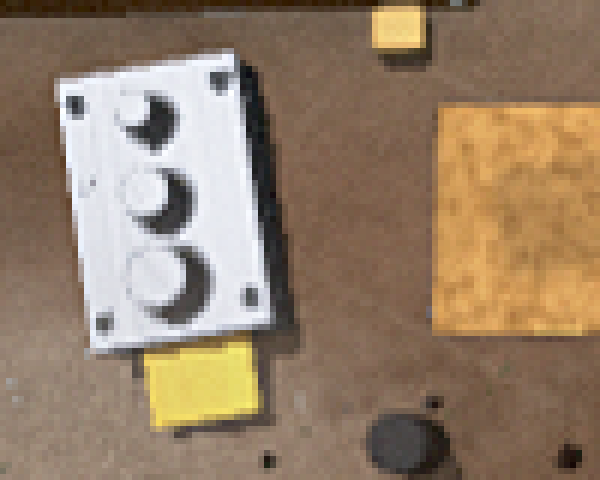

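The crops confirm it: three bright steel punches sit in the cutter, small to large towards the strip end, at scene crop (120,100), (230,110) and (343,120). The black cylinder at top crop (405,440) is the look-alike. Next I'll measure by masks.

```bash
cat > seg.py <<'E'
from h import *
def comp(m,seed):
    n,l=cv2.connectedComponents(m.astype(np.uint8),connectivity=4); k=l[seed[1],seed[0]]
    assert k>0,seed
    return (l==k).astype(np.uint8)
def quad(m):
    c=max(cv2.findContours(m,cv2.RETR_EXTERNAL,cv2.CHAIN_APPROX_NONE)[0],key=cv2.contourArea)
    h=cv2.convexHull(c)
    q=cv2.approxPolyN(h,4,ensure_convex=True)[0] if hasattr(cv2,"approxPolyN") else cv2.boxPoints(cv2.minAreaRect(h))
    return q.reshape(-1,2).astype(float), cv2.contourArea(c)
E
python3 - <<'E'
from seg import *
S=cv2.imread("pics/scene0.png");T=cv2.imread("pics/top0.png")
def masks(I):
    h=cv2.cvtColor(I,cv2.COLOR_BGR2HSV);H,s,v=[h[...,i].astype(int) for i in range(3)]
    return dict(white=(v>165)&(s<60),brass=(s>110)&(v>190)&(H>18)&(H<35),ply=(s>120)&(v>150)&(H>10)&(H<24),grey=(s<50)&(v<150)&(v>60)), h
for n,I,seeds in(("scene",S,dict(white=(205,327),brass=(257,322),ply=(250,257),grey=(307,190))),("top",T,dict(white=(167,220),brass=(183,244),ply=(251,216),grey=(337,239)))):
    M,h=masks(I)
    for k,sd in seeds.items():
        print(n,k,h[sd[1],sd[0]])
        try:
            m=comp(M[k],sd); q,a=quad(m); z={"white":.051,"brass":.028,"ply":.008,"grey":.03}[k]
            W=onplane(n,q,z); print(q.round(1).tolist(),a,"\n",W[:,:2].round(4).tolist(),np.linalg.norm(np.roll(W,-1,0)-W,axis=1).round(4))
        except AssertionError as e: print("fail")
E
```

```text
scene white [112  15 193]
[[249.0, 290.0], [239.0, 331.0], [162.0, 324.0], [179.0, 286.0]] 2797.5 
 [[0.5746, 0.0232], [0.5615, 0.1064], [0.6782, 0.1238], [0.6902, 0.0438]] [0.0842 0.118  0.0809 0.1174]
scene brass [ 25 156 249]
[[269.0, 311.0], [264.0, 335.0], [244.0, 333.0], [249.0, 309.0]] 435.0 
 [[0.5369, 0.0384], [0.5303, 0.0863], [0.561, 0.0905], [0.5695, 0.0425]] [0.0484 0.031  0.0488 0.0329]
scene ply [ 17 146 223]
[[287.0, 235.0], [263.0, 288.0], [210.0, 277.0], [239.0, 228.0]] 2648.5 
 [[0.5667, -0.1873], [0.5687, -0.0279], [0.6719, -0.0304], [0.6721, -0.186]] [0.1595 0.1032 0.1555 0.1055]
scene grey [ 21  17 147]
[[318.0, 183.0], [318.0, 211.0], [293.0, 211.0], [295.0, 181.0]] 630.0 
 [[0.5392, -0.3735], [0.5161, -0.2576], [0.5682, -0.2447], [0.5947, -0.3698]] [0.1182 0.0537 0.1278 0.0556]
top white [111  11 231]
[[195.0, 233.0], [165.0, 238.0], [159.0, 193.0], [188.0, 188.0]] 1302.0 
 [[0.5735, 0.0299], [0.5622, 0.1054], [0.6768, 0.1227], [0.688, 0.0485]] [0.0764 0.1158 0.075  0.1161]
top brass [ 26 142 231]
[[193.0, 248.0], [175.0, 251.0], [173.0, 239.0], [191.0, 237.0]] 182.0 
 [[0.537, 0.0398], [0.5301, 0.086], [0.5608, 0.0915], [0.5651, 0.0451]] [0.0467 0.0312 0.0466 0.0286]
top ply [ 16 150 178]
[[279.0, 197.0], [279.0, 235.0], [222.0, 235.0], [222.0, 197.0]] 2104.0 
 [[0.6675, -0.1818], [0.5674, -0.1799], [0.5702, -0.0315], [0.6704, -0.0317]] [0.1001 0.1484 0.1002 0.1502]
top grey [ 19  17 119]
[[357.0, 244.0], [323.0, 252.0], [318.0, 231.0], [351.0, 223.0]] 687.0 
 [[0.539, -0.3779], [0.5206, -0.2905], [0.5742, -0.2794], [0.593, -0.3647]] [0.0893 0.0547 0.0873 0.0556]
```

Run:
```python
from seg import *
K=4
def prep(f):
    I=cv2.imread(f); h=cv2.cvtColor(cv2.resize(I,None,fx=K,fy=K,interpolation=cv2.INTER_CUBIC),cv2.COLOR_BGR2HSV)
    return [h[...,i].astype(int) for i in range(3)]
def order(W): # by angle round centre, starting nearest -x,-y
    c=W[:,:2].mean(0); a=np.arctan2(W[:,1]-c[1],W[:,0]-c[0]); return np.argsort(a)
Z={"white":.051,"brass":.028,"ply":.008,"grey":.03}
seeds={"scene":dict(white=(205,327),brass=(257,322),ply=(250,257),grey=(307,188)),"top":dict(white=(167,220),brass=(183,244),ply=(251,216),grey=(337,239))}
Q={}
for n in seeds:
    H,s,v=prep(f"pics/{n}0.png")
    M=dict(white=(v>(165 if n=="scene" else 165))&(s<60),brass=(s>105)&(v>165)&(H>18)&(H<35),ply=(s>115)&(v>(140 if n=="top" else 165))&(H>10)&(H<24),grey=(s<60)&(v<175)&(v>(122 if n=="scene" else 85)))
    for k,sd in seeds[n].items():
        m=cv2.morphologyEx(comp(M[k],(sd[0]*K+2,sd[1]*K+2)),cv2.MORPH_OPEN,np.ones((9,9),np.uint8))
        q,a=quad(m); q=(q+.5)/K-.5
        W=onplane(n,q,Z[k]); o=order(W); Q[n,k]=q[o]; W=W[o]
        e=W[[1,2,3,0]]-W
        print(n,k,"c",W[:,:2].mean(0).round(4),"L",np.linalg.norm(e,axis=1).round(4),"yaw",np.degrees(np.arctan2(e[:,1],e[:,0])).round(1))
    if n=="top":
        m=comp((v<75),(218*K,255*K)); x,y,w,hh=cv2.boundingRect(m); print("black top bbox",x/K,y/K,w/K,hh/K, onplane(n,[[x/K+w/K/2,y/K+hh/K/2]],.066))
    else:
        m=comp((v<75),(288*K,285*K)); x,y,w,hh=cv2.boundingRect(m); print("black scene bbox",x/K,y/K,w/K,hh/K, onplane(n,[[x/K+w/K/2,y/K+hh/K-4]],0))
for k in Z:
    r=[tri(a,b) for a,b in zip(Q["scene",k],Q["top",k])]
    print(k,"tri",np.mean([p for p,_ in r],0).round(4),"z",[round(p[2],4) for p,_ in r],"gap",[round(g,4) for _,g in r])
```

```text
scene white c [0.6262 0.0737] L [0.1181 0.0795 0.1189 0.0857] yaw [  11.5   97.3 -171.5  -81.9]
scene brass c [0.5502 0.0647] L [0.0344 0.0488 0.0333 0.0489] yaw [   8.4   99.2 -171.8  -82.2]
scene ply c [ 0.6205 -0.1089] L [0.1038 0.1581 0.1023 0.1567] yaw [ -2.   89.6 178.8 -91. ]
scene grey c [ 0.5579 -0.3275] L [0.0561 0.0875 0.0543 0.0904] yaw [  13.7  102.5 -169.4  -78.7]
black scene bbox 281.0 266.0 14.5 34.75 [[ 0.52190917 -0.02601993  0.        ]]
top white c [0.6248 0.0768] L [0.1185 0.077  0.1171 0.0775] yaw [   8.8   98.9 -171.5  -82.2]
top brass c [0.5489 0.0654] L [0.0311 0.0467 0.0323 0.0473] yaw [   9.8   96.9 -171.4  -81.7]
top ply c [ 0.6189 -0.1062] L [0.1014 0.1522 0.1028 0.1503] yaw [ -1.1  89.4 179.9 -90.1]
top grey c [ 0.5575 -0.3288] L [0.0565 0.0872 0.0553 0.0878] yaw [  12.1  102.  -168.5  -78.7]
black top bbox 211.75 249.25 13.75 11.0 [[ 0.51808257 -0.03158379  0.066     ]]
white tri [0.6247 0.0762 0.0539] z [np.float64(0.0583), np.float64(0.0536), np.float64(0.0519), np.float64(0.0516)] gap [np.float64(0.0003), np.float64(0.0005), np.float64(0.002), np.float64(0.0004)]
brass tri [0.5493 0.0654 0.0289] z [np.float64(0.0293), np.float64(0.0302), np.float64(0.0282), np.float64(0.0279)] gap [np.float64(0.0003), np.float64(0.0028), np.float64(0.0012), np.float64(0.0003)]
ply tri [ 0.619  -0.1061  0.0103] z [np.float64(0.0118), np.float64(0.0133), np.float64(0.0088), np.float64(0.0072)] gap [np.float64(0.0012), np.float64(0.0003), np.float64(0.0014), np.float64(0.0026)]
grey tri [ 0.5579 -0.3289  0.0291] z [np.float64(0.0302), np.float64(0.0292), np.float64(0.0289), np.float64(0.0283)] gap [np.float64(0.001), np.float64(0.0006), np.float64(0.0001), np.float64(0.0009)]
```

```bash
cat >> h.py <<'E'
C=np.array([.625,.076]); YAW=.150
PLY=np.array([.619,-.106]); BLK=np.array([.5577,-.3285]); BYAW=.210
def q(a): return [0,float(np.cos(a/2)),float(np.sin(a/2)),0]
def cut(x,y=0,z=0,c=C): return np.r_[c+np.array([np.cos(YAW)*x-np.sin(YAW)*y,np.sin(YAW)*x+np.cos(YAW)*y]),z]
E
python3 - <<'E'
from h import *
for nm,p,Y in (("L",cut(-.035,z=.08),YAW),("Lhi",cut(-.035,z=.2),YAW),("S",cut(.035,z=.2),YAW),("in",[.116,.403,.256],2.86),("in0",[.42,.03,.256],YAW),("strip",cut(-.079,z=.03),YAW),("pulled",cut(-.2,z=.03),YAW),("blk",np.r_[BLK-.058*np.array([np.cos(BYAW),np.sin(BYAW)]),.04],BYAW),("ply",np.r_[PLY+[.036,0],.07],YAW)):
    for k in (0,np.pi):
        j=inverse_kinematics(list(p),q(Y+k) if nm!="in" else state()["eef_rot"]); print(nm,k,None if j is None else np.round(j,2))
E
```

```text
L 0 [-0.4   1.04  0.49  1.58 -0.68  0.7  -1.  ]
L 3.141592653589793 [-0.02  0.99 -0.31  1.57  0.43  0.66  1.17]
Lhi 0 [-0.44  0.88  0.58  1.49 -0.55  0.94 -1.11]
Lhi 3.141592653589793 [-0.04  0.81 -0.28  1.48  0.26  0.89  1.32]
S 0 [-0.39  0.98  0.58  1.19 -0.53  1.11 -1.21]
S 3.141592653589793 [-0.06  0.92 -0.28  1.18  0.25  1.07  1.37]
in 0 [-1.35  0.49 -0.03  2.01  0.03  0.64 -0.11]
in 3.141592653589793 [-1.35  0.49 -0.03  2.01  0.03  0.64 -0.11]
in0 0 [-0.52  0.57  0.63  2.02 -0.51  0.71 -0.99]
in0 3.141592653589793 [ 0.02  0.5  -0.27  2.    0.21  0.67  1.34]
strip 0 [-0.35  1.06  0.35  1.75 -0.73  0.46 -0.92]
strip 3.141592653589793 [-0.03  1.03 -0.28  1.74  0.58  0.45  1.01]
pulled 0 [-0.16  0.98 -0.04  2.18  1.87  0.04  2.81]
pulled 3.141592653589793 [ 0.08  1.01 -0.47  2.17  1.53  0.39  0.01]
blk 0 [ 0.44  1.07  0.22  1.54 -0.36  0.57 -0.5 ]
blk 3.141592653589793 [ 0.83  1.12 -0.62  1.53  0.83  0.78  1.64]
ply 0 [-0.09  1.13  0.5   1.29 -0.6   0.86 -0.86]
ply 3.141592653589793 [ 0.31  1.11 -0.48  1.28  0.56  0.89  1.43]
```

```bash
cat >> h.py <<'E'
A=YAW+np.pi
def st(m=""):
    s=state(); print(m,"t%.1f"%s["t"],np.round(s["ee_pos"],4),"F",np.round(s["wrist_force"],1),"w%.3f g%.0f"%(s["width"],s["grasp_force"]))
    return s
def tcp(): return np.array(state()["ee_pos"])
E
python3 - <<'E'
from h import *
move_straight([.116,.403,.256],rate=.25)
move_j(inverse_kinematics([.42,.03,.256],q(A))); st("in")
movep(list(cut(-.035,z=.2)),q(A)); st("above L")
E
```

```text
in t2.8 [0.42   0.0307 0.256 ] F [-0.4  0.2  0.8] w1.002 g0
above L t3.6 [0.5898 0.0711 0.2001] F [-0.9  0.6  1.6] w1.001 g0
```

Run:
```python
from h import *
print(move_straight(list(cut(-.035,z=.081)),rate=.15,max_force=15)); st("down")
close(); st("closed")
cv2.imwrite("pics/s1.png",cv2.resize(grab_frame("scene")[230:380,120:320,::-1],None,fx=4,fy=4))
```

```text
False
down t4.5 [0.5908 0.0708 0.082 ] F [-0.3 -0.1 -0.9] w0.999 g0
closed t5.1 [0.5905 0.0709 0.0814] F [-1.1 -0.6  7. ] w0.280 g59
```

View pics/s1.png

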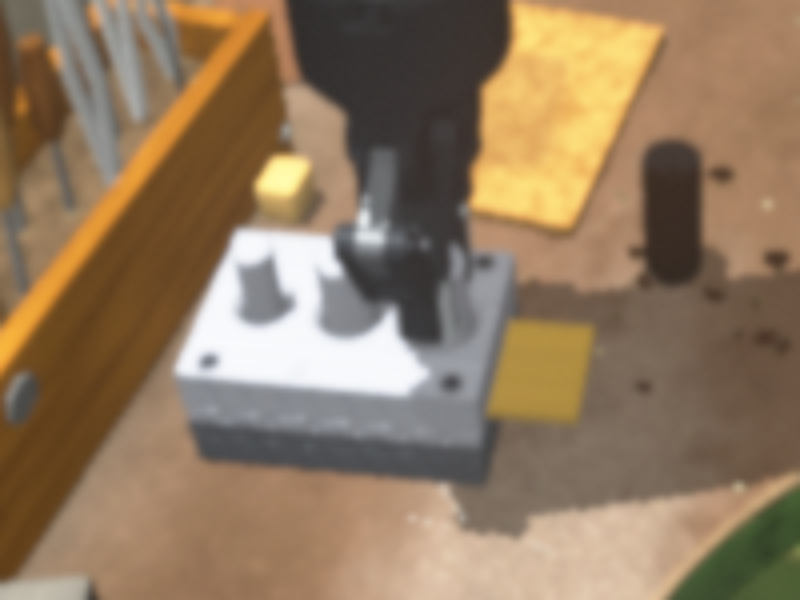

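The picture shows a finger on the large punch, crop (430,290), and the pads hold it at 59 N. Drawing it and standing it on the ply.

```bash
cat >> h.py <<'E'
XH={"L":-.035,"M":0.,"S":.035}; XP={"L":-.037,"M":0.,"S":.037}
def plyp(k,z): return list(cut(XP[k],z=z,c=PLY))
def stand(k,zg=.081):
    move_straight(list(cut(XH[k],z=.20)),rate=.2); s=st("drawn "+k)
    move_straight(plyp(k,.20),rate=.25)
    move_straight(plyp(k,zg-.003),rate=.2)
    print("contact",move_straight(plyp(k,zg-.0105),rate=.02,max_force=4)); st("placed "+k)
    ungrasp(); move_straight(plyp(k,.20),rate=.25); st()
def draw(k,zg=.081):
    move_straight(list(cut(XH[k],z=.20)),rate=.25)
    move_straight(list(cut(XH[k],z=zg)),rate=.15,max_force=15); close(); st("grasp "+k); stand(k,zg)
E
python3 - <<'E'
from h import *
stand("L")
for n in("scene","top"): cv2.imwrite(f"pics/{n}2.png",grab_frame(n)[:,:,::-1])
E
python3 - <<'E'
import cv2,numpy as np
a=cv2.imread("pics/scene2.png")[200:350,120:320];b=cv2.imread("pics/top2.png")[170:270,150:290]
cv2.imwrite("pics/v2.png",np.hstack([cv2.resize(a,(400,300)),cv2.resize(b,(400,300))]))
E
```

```text
drawn L t5.9 [0.5899 0.0706 0.1989] F [ 0.2 -0.7 -1.6] w0.283 g59
contact True
placed L t7.9 [ 0.583  -0.1116  0.0735] F [-0.6  0.4  8.2] w0.282 g60
 t9.2 [ 0.5822 -0.1116  0.2   ] F [-0.6 -0.1 -0.9] w1.000 g0
```

View pics/v2.png

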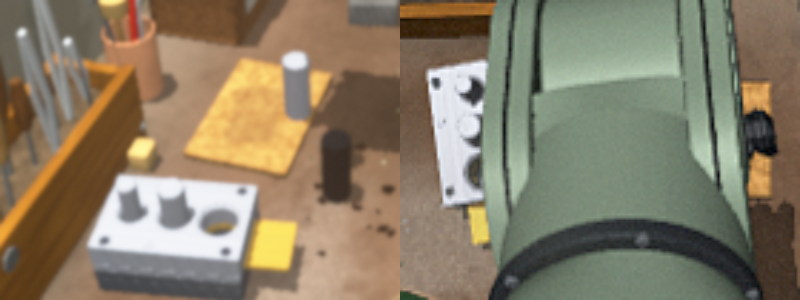

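The large punch stands on the ply at crop (297,85). Its hole is open at (220,222), with strip brass visible inside.

Run:
```python
from h import *
draw("M"); draw("S")
movep([.45,-.25,.3],q(A))
a=grab_frame("scene")[200:350,120:320,::-1]; cv2.imwrite("pics/top3.png",grab_frame("top")[:,:,::-1]);cv2.imwrite("pics/s3.png",cv2.resize(a,None,fx=4,fy=4,interpolation=2))
```

```text
grasp M t11.8 [0.6251 0.0761 0.0813] F [-0.8 -0.3  5. ] w0.223 g59
drawn M t12.5 [0.6246 0.0759 0.1989] F [-0.4 -0.  -1.7] w0.225 g59
contact True
placed M t14.5 [ 0.6197 -0.1061  0.0734] F [-1.   0.  10.2] w0.225 g60
 t15.8 [ 0.6188 -0.106   0.2   ] F [-0.4  0.9 -0.1] w0.998 g0
grasp S t18.3 [0.6597 0.0813 0.0813] F [-0.5 -0.1  4.6] w0.169 g59
drawn S t19.1 [0.6591 0.0812 0.1988] F [ 0.4 -0.3 -0.7] w0.170 g59
contact True
placed S t21.0 [ 0.6562 -0.1005  0.0733] F [-0.5  0.2  7.5] w0.164 g59
 t22.4 [ 0.6554 -0.1005  0.2001] F [-0.  -0.6  0.3] w1.000 g0
```

View pics/s3.png

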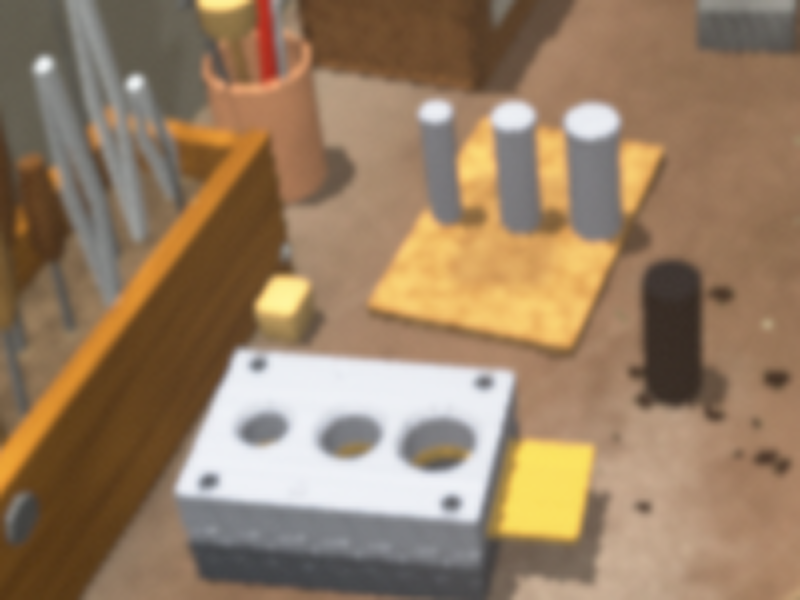

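All three punches stand on the ply, with feet at crop (447,218), (520,228) and (595,235). The strip end at (545,490) is unmoved. Now the strip.

Run:
```python
from h import *
movep(list(cut(-.079,z=.16)),q(A))
print(move_straight(list(cut(-.079,z=.033)),rate=.12,max_force=12)); st("down")
close(); st("grip")
move_straight(list(cut(-.079,z=.0345)),rate=.02); st("lift")
print(move_straight(list(cut(-.115,z=.0345)),rate=.06,max_force=15)); st("pull")
cv2.imwrite("pics/s4.png",cv2.resize(grab_frame("scene")[230:380,160:360,::-1],None,fx=4,fy=4,interpolation=2))
```

```text
False
down t26.1 [0.5472 0.0642 0.0337] F [-1.1 -0.2 -0.8] w0.998 g0
grip t26.6 [0.547  0.0642 0.0333] F [-0.3 -1.3  5.5] w0.519 g60
lift t26.8 [0.5469 0.0642 0.0345] F [-0.2  0.1 -0.7] w0.513 g61
False
pull t27.6 [0.5116 0.0589 0.0345] F [ 0.9 -0.5 -0.6] w0.519 g61
```

View pics/s4.png

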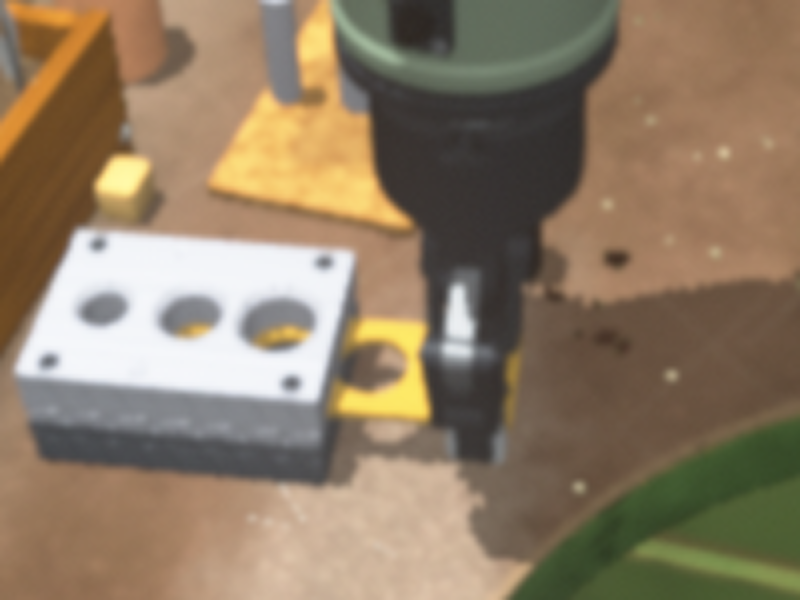

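The strip slides freely: its large hole is visible at crop (372,365) between the cutter and the fingers.

```bash
cat >> h.py <<'E'
def blkp(z): return list(np.r_[BLK-.058*np.array([np.cos(BYAW),np.sin(BYAW)]),z])
E
python3 - <<'E'
from h import *
print(move_straight(list(cut(-.192,z=.0345)),rate=.08,max_force=15)); st("out")
p=tcp(); move_straight([p[0],p[1],.16],rate=.15); st("up")
movep(blkp(.16),q(BYAW+np.pi)); st("over block")
move_straight(blkp(.048),rate=.12)
f=grab_frame("scene"); cv2.imwrite("pics/s5f.png",f[:,:,::-1]); cv2.imwrite("pics/s5.png",cv2.resize(f[130:280,220:420,::-1],None,fx=4,fy=4,interpolation=2)); st()
E
```

```text
False
out t28.7 [0.4355 0.0474 0.0345] F [ 0.1 -0.1 -0.7] w0.517 g61
up t29.7 [0.4353 0.0473 0.1594] F [ 0.4 -0.5 -1. ] w0.511 g61
over block t31.1 [ 0.5016 -0.339   0.16  ] F [ 0.2  0.8 -0.7] w0.515 g61
 t32.3 [ 0.5013 -0.3408  0.0488] F [-0.6  0.2 -1.4] w0.516 g61
```

View pics/s5.png

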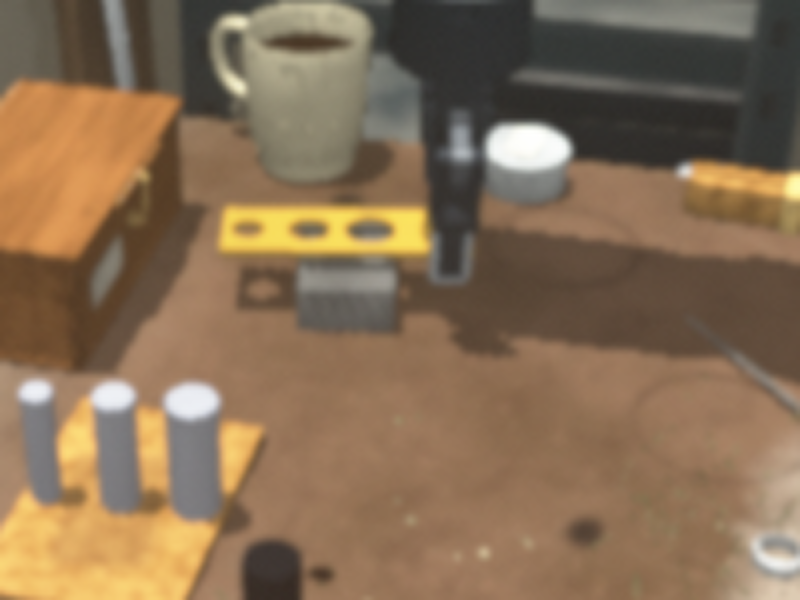

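The strip is held level over the block: strip from crop (220,230) to (480,240), block at (347,300). Lowering to contact.

Run:
```python
from h import *
print(move_straight(blkp(.0375),rate=.02,max_force=3)); st("contact")
ungrasp(); move_straight(blkp(.18),rate=.2); movep([.45,-.05,.3],q(A)); st()
for n in("scene","top"): cv2.imwrite(f"pics/{n}6.png",grab_frame(n)[:,:,::-1])
a=cv2.imread("pics/scene6.png")[140:240,250:383];b=cv2.imread("pics/top6.png")[190:290,290:423]
cv2.imwrite("pics/v6.png",np.hstack([cv2.resize(i,(400,300),interpolation=2) for i in(a,b)]))
```

```text
True
contact t32.8 [ 0.501  -0.3407  0.0387] F [-0.6 -0.6  6.2] w0.516 g62
 t35.3 [ 0.4503 -0.051   0.2994] F [ 0.1 -1.6 -0.5] w0.997 g0
```

View pics/v6.png

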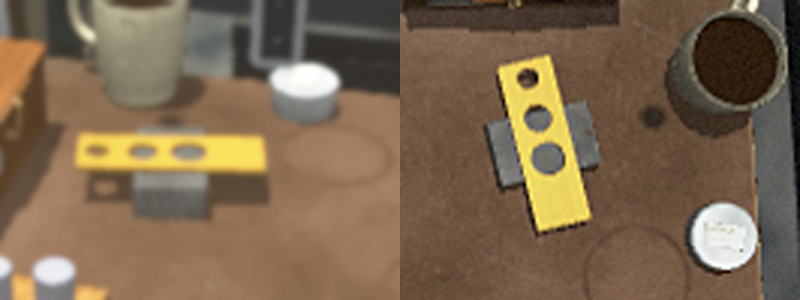

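The strip lies flat and centred across the block, top crop (545,143). Now the punches go back, starting with the large one.

```bash
cat >> h.py <<'E'
def ret(k):
    move_straight(plyp(k,.20),rate=.25)
    move_straight(plyp(k,.0735),rate=.15,max_force=15); close(); st("regrasp "+k)
    move_straight(plyp(k,.20),rate=.2); move_straight(list(cut(XH[k],z=.20)),rate=.25)
    move_straight(list(cut(XH[k],z=.125)),rate=.2)
    hit=move_straight(list(cut(XH[k],z=.0785)),rate=.05,max_force=10); s=st("insert %s %s"%(k,hit))
    ok=s["ee_pos"][2]<.084
    if ok: ungrasp(); move_straight(list(cut(XH[k],z=.20)),rate=.25)
    return ok
E
python3 - <<'E'
from h import *
movep(plyp("L",.2),q(A)); print(ret("L"))
cv2.imwrite("pics/s7.png",grab_frame("scene")[:,:,::-1])
E
```

```text
regrasp L t38.0 [ 0.5826 -0.1115  0.0739] F [-1.1 -0.1  6.8] w0.281 g59
insert L True t41.0 [0.5902 0.0708 0.0818] F [-2.3 -0.5  9.5] w0.280 g60
True
```

Run:
```python
from h import *
ok=ret("M") and ret("S"); print(ok)
if ok:
    movep([.42,-.05,.3],q(A)); wait(.5); st()
    for n in("scene","top"): cv2.imwrite(f"pics/{n}8.png",grab_frame(n)[:,:,::-1])
    a=cv2.imread("pics/scene8.png")[260:360,150:283];b=cv2.imread("pics/scene8.png")[140:365,150:450]
    cv2.imwrite("pics/v8.png",np.hstack([cv2.resize(i,(400,300),interpolation=2) for i in(a,b)]))
```

```text
regrasp M t44.8 [ 0.6191 -0.1061  0.0738] F [-1.   0.4  5.8] w0.227 g59
insert M True t47.8 [0.6248 0.076  0.0817] F [-1.6 -0.6  9.1] w0.224 g60
regrasp S t51.5 [ 0.6557 -0.1005  0.0738] F [-0.9  0.6  4.8] w0.164 g59
insert S True t54.5 [0.6596 0.0813 0.0816] F [-1.  -0.1 10.5] w0.163 g60
True
 t57.5 [ 0.4201 -0.0499  0.3   ] F [-0.1  0.6  0.1] w0.999 g0
```

View pics/v8.png

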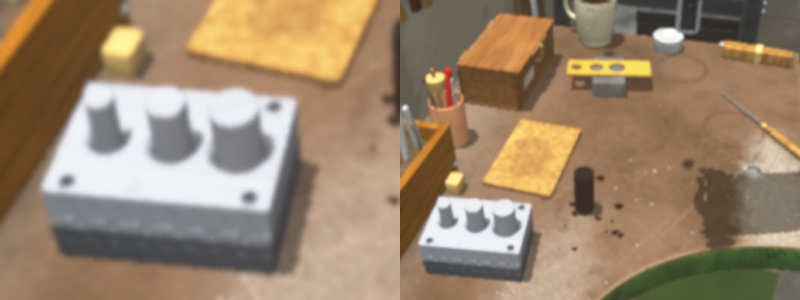

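All three punches are home at their original height, the strip is on the block, and the bystanders are untouched.

```bash
python3 -c "
from workcell import *
print(hand_in())"
```

```text
the job is handed in; nothing more can be done
None
```

I handed the job in at about 58 s: all three punches are back home in the cutter, the strip lies flat on the middle of the bench block, and the bystanders and the black look-alike were left alone.

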